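Lid an olive jar and check it with the height gauge arm

ROBOT

A 6-joint arm with a two-finger parallel gripper is mounted at the origin on the work surface. World frame = base frame: x ahead of the robot, y to its left, z up, the work surface at z = 0. Lengths are in mm, angles in rad, forces in N, time in s.
With the tool pointing down it reaches from about 350 to 975 mm from the base axis. Payload 7.1 kg.
Tool frame: the origin (TCP) lies at the very end of the fingers, on their centre line; the grasp point (between the pads) lies ctrl.hold_point_z behind it (ctrl.hold_point_z is the distance from the TCP to the grasp point, in mm); z points along the fingers, y is the line along which they close (so a half turn about z gives the same grasp; the last joint's range is limited). The gripper opens to 88 mm and grips with 3 to 60 N. Pads are 20 mm wide; open, the fingers measure 115 mm over their backs; the gripper's body (75 mm by 178 mm) begins 61 mm behind the grasp point.
Start: joints at [-1.233, 0.423, 1.63, -0, 1.089, -0.019], TCP at [218.315, -585.614, 222.675] pointing down, gripper open.
Joint ranges: [-3, 3], [-0.9, 2.11], [0.09, 2.58], [-1.31, 4.45], [0.11, 2.69], [-2.54, 2.54]. Speed limits (rad/s): [2.39, 2.39, 3.01, 3.14, 3.14, 3.14].

INTERFACE

Orientations are given as a rotation vector (axis times angle).
In Python, from workcell import ctrl gives the robot as it stands. The module is installed in compiled form; this text tells all that it offers.
- The arm moves only by the shell command python3 -m creep 'ROWS'. ROWS is JSON, a list of rows, each an object with "translation": the shift along the tool's x, y, z in mm, a list of three; "angular": the turn, a rotation vector about the tool's x, y, z in rad, a list of three; "jaw": the opening, from 0 (shut) to 1 (fully open). A call has exactly 8 rows; each row is the pose to reach, as a shift and turn from the pose commanded when the call began, along the tool's axes at that moment; what a row does not reach only later rows make up. A row lasts 1/8 s, in which the tool goes at most 62.5 mm and 10.7 degrees, less where a joint would pass 70% of its speed; a pose out of reach is approached as far as the arm can. A call with a gripper value outside its range is refused whole. The fingers move at their own pace and stop on an object; the grip force is fixed at half the most. Time passes only in rows, so rows that repeat a pose let the fingers close, or fill a call up. It gives the time, the measured TCP pose, the force, the opening and the grip force at its end, in the units of the state.
- ctrl.get_obs(): the state, without advancing time (a new reading comes with each control period).
- ctrl.get_image(name): name is "side" or "top" or "wrist"; returns the picture (384x512x3 uint8, red, green, blue); there is no depth.
- ctrl.camera_info(name): a dict with "camera_matrix" (3x3 intrinsics, pixels), "world_from_camera" (4x4, takes a point from camera to world coordinates). Camera axes: x right, y up, looking along -z (the intrinsics and any distortion apply to the point x, -y, -z); pixel columns grow to the right and rows downward; lengths in mm; the calibration is good to about 2 mm. A picture is of the moment at which its call begins: read the wrist's pose just before it. camera_info takes no time and is no camera call; for the wrist camera it gives the pose at the moment of the call.
- ctrl.close_job(): hands the job in; it is judged then, once.
Trained networks look in the newest picture that a camera, given by its name, has taken for a name from the list of things; names that differ only in an ending like _2 or _b are one class to them, and where a whole thing is asked for, a point or a joint stands for the part that bears it (a point fixed in the world has none). Each returns a list of dicts, best first, with "score" (0 to 1); they miss things now and then, are a little off and sometimes report something else, mostly with a low value. They report only what shows in the picture. A call takes as long as a camera call. They do not tell look-alikes from the thing itself.
- ctrl.look_for(camera, label): "rect" ([left, top, right, bottom] in pixels, round what is visible of it).
The state is a dict: "t": time; "qpos": joint angles; "qvel": joint speeds; "joint_torque": joint torques, N m; "ee_pos": TCP position; "orientation": TCP orientation; "ft_force": force on the tool from outside, world axes, zero at the start; "moment": the same for the moment, N m; "width": finger opening in mm; "grasp_force": force on a finger pad.
Only numpy, scipy, OpenCV 4.12 (cv2) and the standard library are available. Lean on these libraries where they do the work, as an engineer would, in place of code of your own. Each camera call takes 0.05 s, during which the arm holds its last target. There are 200 camera calls.

TASK

Stand the open olive jar upright on the floor of the white pocket and let go of it, then press the red lid fully home into the jar's mouth and let go of it. Next push the orange lock button right down, and by its blue grip draw the gauge arm out over the lid until its yellow pointer is level with the red mark on the scale. The arm springs back if released, so finish while still gripping it there; leave the red mark and the other things on the counter where they are.

Things in the scene. Friction and masses are not known exactly. Their poses are not given: they have to be found in the camera images.
- jar: Small open clear jar with olives inside, 52 mm diameter, 66 mm tall, mouth 44 mm wide, stands upright loose on the counter at the start. Origin: centre of its underside, z up.
- lid: Loose red lid (yellow disc on top), 64 mm diameter, 16 mm thick, over a white tapered plug 39 mm diameter, 10 mm long. It stands on its plug, so the red rim is 10 to 26 mm above its origin. Origin: centre of the plug's underside, z up. Fits the jar's mouth with 2 mm to spare all round; when home the rim rests on the jar's edge and the lid's origin is 56 mm above the jar's.
- station: Fixed metal station, yaw within 0.3 rad. Origin: on the counter under the pocket's centre. Base 10 mm thick, x -50 to 50, y -60 to 335 mm. A grey tube on its y axis (36 mm wide, y 125 to 315, z 98 to 128 mm) guides the gauge arm, which slides to -y. Bring parts to the pocket with fingers closing along station x: the retracted arm's grip starts at y = 82 mm and rises to z = 162 mm.
- pocket (a point): Centre of the pocket's floor, 10 mm above the counter; z up. The pocket is a round hole 56 mm wide with a small chamfer, 20 mm deep, in a white block 90 mm square whose top is 30 mm above the counter.
- grip: End of the gauge arm; axes as the station's. Origin: underside centre of its steel foot (40 x 36 mm), 98 mm above the counter, 6 mm over a lid that is home; at station y = 100 mm when retracted, over the lid at the mark. On top is the upright blue grip: 14 mm thick in x, 36 mm long in y, 24 to 64 mm above this origin. Take it from above by its x faces; an 18 mm square bar lies under it.
- lock (a joint): Orange lock button, m pressed: 0 up, 0.008 fully down. It takes 3 N, stays down where it is left, and frees the arm from 5.5 mm down.
- button_top (a point): Centre of the top of the orange button: 24 mm diameter, 16 mm above the tube's top when up (144 mm above the counter), on the station's y axis at y = 145 mm.
- pointer (a point): Centre of the yellow pointer of the gauge arm, a cross bar 28 mm long and 3 mm wide above the slot in the tube's top. It moves with the arm and starts at station y = 305 mm, the arm retracted and locked. Axes as the station's. The arm draws out up to 140 mm to station -y; a spring pulls it back with 3 to 4 N, plus 1 N of friction.
- mark_line (a point): Red mark clipped to the +x edge of the tube's top, 3 mm wide, 5 mm tall; this point is abreast of it on the tube's centre line, at the pointer's height. Axes as the station's: pointer and mark agree when their station y is the same. It is 80 to 125 mm from the pointer's start, different each time. Stiff: do not push it.
- vinegar: Dark bottle with red cap, 66 mm diameter, 200 mm tall; bystander. Origin: centre of the underside.
- bowl: White bowl, 100 mm wide, 45 mm tall; bystander. Origin: centre of the underside.
- full_jar: Closed jar of olives, 64 mm diameter, 85 mm tall; bystander. Origin: centre of the underside.
- spoon: Spoon lying on the counter; bystander. Its x axis runs along it.
Things that resemble listed ones, but are neither listed nor needed, are in the scene too. Of the things like the jar, leave any that is black or purple; of the rest the smaller one is meant.

How it is judged:
By the outcome, as a careful person would: the job done as asked, in the order asked, and still so for the second after the job is handed in, while the arm keeps its last pose, push and grip.
It also fails if it takes over 72 s, if anything falls off the work surface, if the arm or the gripper's body presses on something with over 40 N, if the wrist force passes 120 N, or if a joint passes its speed limit or range.

## Working session

There is one attempt and no reset: what is moved stays moved. The work goes in short steps, Python scripts to look and compute and a shell command to move; the robot and the scene stay as the last step left them, time stands still between calls to the robot, and variables do not carry over. Pictures are saved under pics/ and viewed, at most 10 in all, crops included, and the job is handed in when it is done.

```bash
mkdir -p pics; cat > h.py <<'E'
import numpy as np, cv2
from workcell import ctrl
from scipy.spatial.transform import Rotation as R
def shot(n,f):
    im=ctrl.get_image(n); cv2.imwrite(f'pics/{f}.png',im[...,::-1]); return im
def ray(info,u,v):
    K=np.array(info['camera_matrix']);T=np.array(info['world_from_camera'])
    d=np.linalg.inv(K)@[u,v,1]; d=T[:3,:3]@[d[0],-d[1],-d[2]]; return T[:3,3],d
def onz(info,u,v,z):
    o,d=ray(info,u,v); return o+d*(z-o[2])/d[2]
def proj(info,p):
    K=np.array(info['camera_matrix']);T=np.array(info['world_from_camera'])
    c=T[:3,:3].T@(np.array(p)-T[:3,3]); q=K@[c[0],-c[1],-c[2]]; return q[:2]/q[2]
E
python3 - <<'E'
from h import *
np.set_printoptions(precision=2,suppress=True)
o=ctrl.get_obs(); print(o['t'],o['ee_pos'],R.from_rotvec(o['orientation']).as_matrix(),ctrl.hold_point_z,o['width'])
a=shot('top','top0');b=shot('side','side0')
for c in('top','side'):
    i=ctrl.camera_info(c);print(c,np.array(i['camera_matrix']),np.array(i['world_from_camera']),[k for k in i])
for l in('jar','lid','pocket','button_top','pointer','grip','mark_line'):
    print(l,[(np.round(d['rect']),round(d['score'],2)) for d in ctrl.look_for('top',l)][:4])
E
```

```text
0.0 [ 218.15 -585.09  221.89] [[ 0.94  0.35 -0.  ]
 [ 0.35 -0.94  0.  ]
 [ 0.   -0.   -1.  ]] 18.700000000000003 87.80203013185374
top [[439.18   0.   253.32]
 [  0.   439.18 190.04]
 [  0.     0.     1.  ]] [[   0.03    0.99   -0.15  303.62]
 [  -1.      0.03   -0.     16.83]
 [   0.      0.15    0.99 1714.87]
 [   0.      0.      0.      1.  ]] ['camera_matrix', 'world_from_camera']
side [[402.83   0.   261.68]
 [  0.   402.83 186.47]
 [  0.     0.     1.  ]] [[ -0.92   0.25  -0.31 166.17]
 [ -0.39  -0.57   0.72 906.52]
 [  0.01   0.79   0.62 858.96]
 [  0.     0.     0.     1.  ]] ['camera_matrix', 'world_from_camera']
jar [(array([328., 223., 342., 236.]), 0.67), (array([337., 253., 358., 270.]), 0.67), (array([352., 222., 373., 240.]), 0.55), (array([299., 224., 311., 235.]), 0.48)]
lid [(array([307., 177., 322., 193.]), 0.53)]
pocket [(array([160., 193., 266., 221.]), 0.57)]
button_top [(array([162., 193., 263., 225.]), 0.74)]
pointer []
grip [(array([213., 197., 227., 214.]), 0.7), (array([305., 176., 321., 196.]), 0.63)]
mark_line []
```

View pics/top0.png

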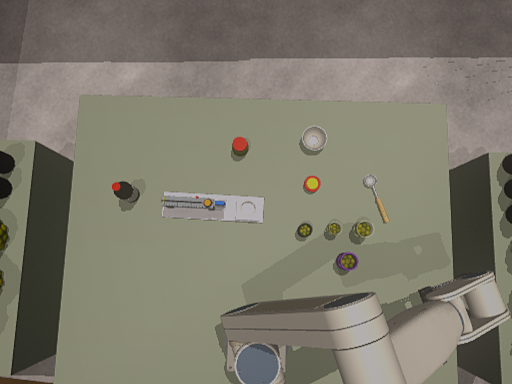

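View pics/side0.png

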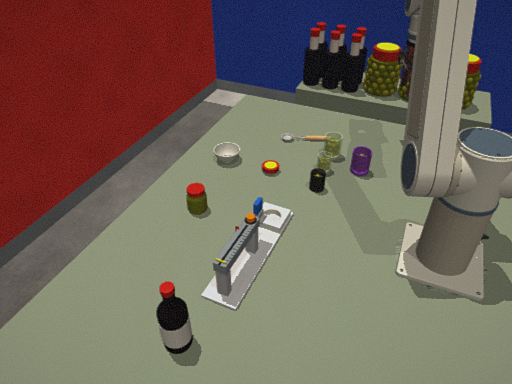

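Top view: the small clear jar is at about (334,229). The black jar (304,230), the larger jar (364,229) and the purple one (347,261) are look-alikes. The lid is at (312,184), the pocket at (248,208), and the tube runs left to about (163,204). The side view agrees: jar (324,162), lid (270,167), pocket (272,216).

```bash
python3 - <<'E'
from h import *
np.set_printoptions(precision=1,suppress=True)
i=ctrl.camera_info('top');s=ctrl.camera_info('side')
for n,u,v,z in[('jar',334,229,40),('lid',312,184,26),('pocket',248,208,20),('orange',208,203,144),('tubeend',164,203.5,128),('blk',304,230,60),('fj',239.5,146,85),('big',364,229,60)]:
    p=onz(i,u,v,z); print(n,p,'side px',proj(s,p))
o=ctrl.get_obs();w=ctrl.camera_info('wrist');T=np.array(w['world_from_camera']);Rt=R.from_rotvec(o['orientation']).as_matrix()
print(np.array(w['camera_matrix']));print('cam in tool',Rt.T@(T[:3,3]-o['ee_pos']));print(Rt.T@T[:3,:3])
E
```

```text
jar [ 421.5 -287.5   40. ] side px [325.2 160.1]
lid [ 595.5 -204.7   26. ] side px [271.7 164.3]
pocket [495.7  42.3  20. ] side px [271.7 215.4]
orange [496. 185. 144.] side px [252.4 213.9]
tubeend [492.  346.7 128. ] side px [226.1 261.3]
blk [ 413.4 -171.1   60. ] side px [318.5 173.7]
fj [725.2  80.3  85. ] side px [198.8 187.5]
big [ 423.  -396.7   60. ] side px [333.5 140.6]
[[290.9   0.  260.6]
 [  0.  290.9 187.8]
 [  0.    0.    1. ]]
cam in tool [  84.1    0.2 -162.8]
[[-0.   1.   0.3]
 [ 1.   0.  -0. ]
 [-0.   0.3 -1. ]]
```

```bash
python3 -m creep '[{"translation":[50,-35,3],"angular":[0,0,-0.15],"jaw":1},{"translation":[100,-70,6],"angular":[0,0,-0.3],"jaw":1},{"translation":[150,-105,9],"angular":[0,0,-0.46],"jaw":1},{"translation":[195,-139,12],"angular":[0,0,-0.63],"jaw":1},{"translation":[240,-171,15],"angular":[0,0,-0.8],"jaw":1},{"translation":[275,-195,18],"angular":[0,0,-0.97],"jaw":1},{"translation":[294,-209,20],"angular":[0,0,-1.12],"jaw":1},{"translation":[294,-209,20],"angular":[0,0,-1.22],"jaw":1}]'
python3 - <<'E'
from h import *
i=ctrl.camera_info('wrist');shot('wrist','w1');o=ctrl.get_obs();print(o['t'],o['ee_pos'],R.from_rotvec(o['orientation']).as_matrix().round(3))
for d in ctrl.look_for('wrist','jar'): print(np.round(d['rect']),d['score'])
for z in(0,66): print(z,proj(i,[421.5,-287.5,z]))
E
```

```text
t: 1.45
ee_pos: [421.6, -285.5, 202.6]
orientation: [-2.207, -2.235, -0.0]
ft_force: [-0.4, -0.7, 0.6]
width: 87.9
grasp_force: 0.0
1.5 [ 421.35921768 -286.18536148  202.7305571 ] [[-0.015  1.     0.   ]
 [ 1.     0.015 -0.   ]
 [-0.     0.    -1.   ]]
[114. 173. 198. 252.] 0.72
[229.  32. 286.  91.] 0.71
[229. 218. 289. 302.] 0.64
[240. 138. 288. 200.] 0.6
0 [260.62493246 164.66789417]
66 [260.60726281 178.81748615]
```

View pics/w1.png

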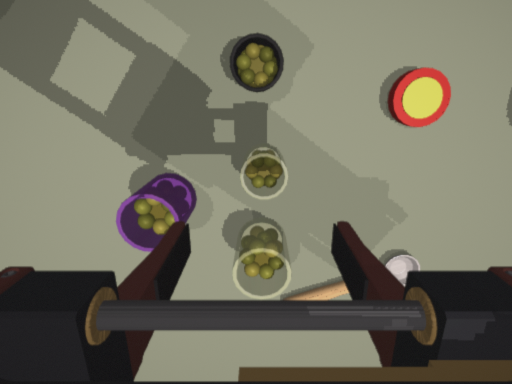

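The wrist view shows the small jar's rim centred at about (265,175), with the larger clear jar at (262,270) below it and the lid's yellow disc at about (422,98).

```bash
python3 - <<'E'
from h import *
i=ctrl.camera_info('wrist');im=cv2.imread('pics/w1.png');
hsv=cv2.cvtColor(im,cv2.COLOR_BGR2HSV);m=cv2.inRange(hsv,(22,150,120),(35,255,255));m[:, :350]=0;m[150:]=0
M=cv2.moments(m,True);u,v=M['m10']/M['m00'],M['m01']/M['m00'];print(u,v,M['m00'],'lid',onz(i,u,v,26))
print('jar',onz(i,265,174.5,66))
c=im[125:215,220:310];cv2.imwrite('pics/c1.png',cv2.resize(c,None,fx=6,fy=6,interpolation=cv2.INTER_CUBIC))
E
```

```text
424.95 90.7 20.0 lid [ 602.287522   -197.44132007   26.        ]
jar [ 425.62979135 -283.84744591   66.        ]
```

View pics/c1.png

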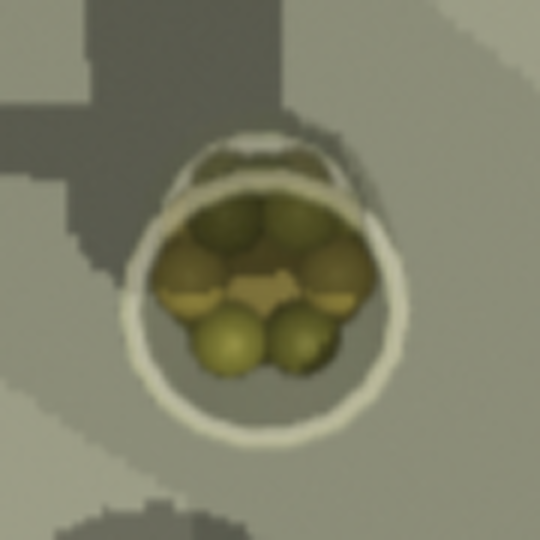

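```bash
python3 -m creep '[{"translation":[0,3.5,60],"angular":[0,0,0],"jaw":1},{"translation":[0,3.5,115],"angular":[0,0,0],"jaw":1},{"translation":[0,3.5,155],"angular":[0,0,0],"jaw":1},{"translation":[0,3.5,171],"angular":[0,0,0],"jaw":1},{"translation":[0,3.5,171],"angular":[0,0,0],"jaw":1},{"translation":[0,3.5,171],"angular":[0,0,0],"jaw":0.3},{"translation":[0,3.5,171],"angular":[0,0,0],"jaw":0.3},{"translation":[0,3.5,171],"angular":[0,0,0],"jaw":0.3}]'
```

```text
t: 2.55
ee_pos: [424.9, -287.5, 32.7]
orientation: [2.214, 2.227, 0.0]
ft_force: [-0.1, 0.4, 0.5]
width: 61.6
grasp_force: 0.0
```

```bash
python3 -m creep '[{"translation":[0,0,0],"angular":[0,0,0],"jaw":0},{"translation":[0,0,0],"angular":[0,0,0],"jaw":0},{"translation":[0,0,0],"angular":[0,0,0],"jaw":0},{"translation":[0,0,-20],"angular":[0,0,0],"jaw":0},{"translation":[0,0,-60],"angular":[0,0,0],"jaw":0},{"translation":[0,0,-110],"angular":[0,0,0],"jaw":0},{"translation":[0,0,-150],"angular":[0,0,0],"jaw":0},{"translation":[0,0,-170],"angular":[0,0,0],"jaw":0}]'
```

```text
t: 3.55
ee_pos: [424.7, -287.4, 203.8]
orientation: [2.213, 2.226, 0.001]
ft_force: [-0.6, 0.6, -1.8]
width: 51.8
grasp_force: 30.0
```

```bash
python3 -m creep '[{"translation":[50,12,-20],"angular":[0,0,0],"jaw":0},{"translation":[105,24,-40],"angular":[0,0,0],"jaw":0},{"translation":[160,36,-60],"angular":[0,0,0],"jaw":0},{"translation":[215,50,-82],"angular":[0,0,0],"jaw":0},{"translation":[270,62,-104],"angular":[0,0,0],"jaw":0},{"translation":[310,72,-120],"angular":[0,0,0],"jaw":0},{"translation":[326,76,-126],"angular":[0,0,0],"jaw":0},{"translation":[326,76,-126],"angular":[0,0,0],"jaw":0}]'
python3 - <<'E'
from h import *
i=ctrl.camera_info('wrist');im=shot('wrist','w2');o=ctrl.get_obs();print(o['t'],o['ee_pos'],R.from_rotvec(o['orientation']).as_matrix().round(3))
np.save('w2K.npy',i['camera_matrix']);np.save('w2T.npy',i['world_from_camera'])
cv2.imwrite('pics/w2b.png',cv2.resize(im[...,::-1],(800,600),interpolation=cv2.INTER_CUBIC))
E
```

```text
t: 4.55
ee_pos: [498.1, 39.7, 327.3]
orientation: [-2.213, -2.23, 0.001]
ft_force: [-0.7, -0.5, -3.2]
width: 52.1
grasp_force: 30.0
4.6 [497.73645156  38.85298492 326.89586427] [[-0.007  1.    -0.001]
 [ 1.     0.007 -0.001]
 [-0.001 -0.001 -1.   ]]
```

View pics/w2b.png

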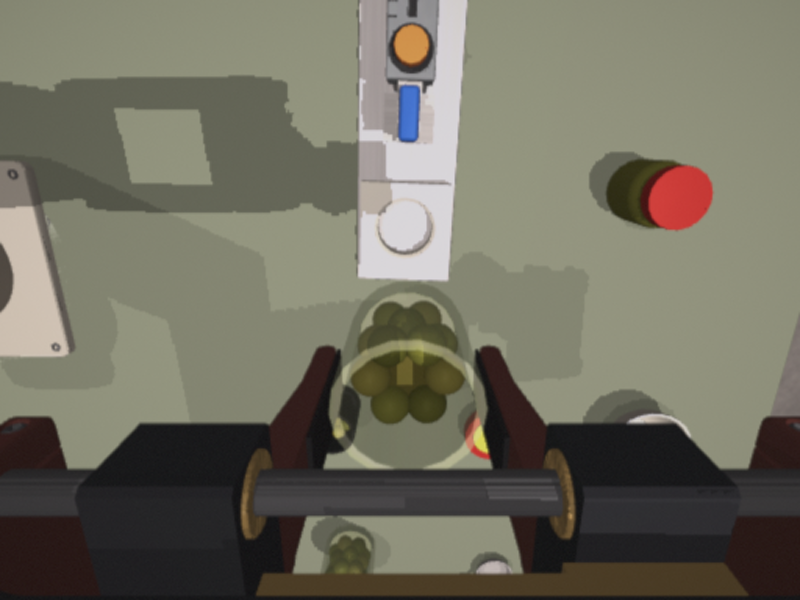

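The wrist view (upscaled) shows the pocket circle at (405,226), the blue grip at about (409,112) and the orange button at (411,45). The jar is upright in the fingers.

```bash
python3 - <<'E'
from h import *
i=dict(camera_matrix=np.load('w2K.npy'),world_from_camera=np.load('w2T.npy'));im=cv2.imread('pics/w2.png')
hsv=cv2.cvtColor(im,cv2.COLOR_BGR2HSV);m=cv2.inRange(hsv,(8,150,120),(20,255,255));m[80:]=0;m[:,:230]=0;m[:,300:]=0
x,y,w,h=cv2.boundingRect(m);print(x,y,w,h);B=onz(i,x+w/2-.5,y+h/2-.5,144)
s=1.5625
P=onz(i,405/s,226.5/s,30);print('B',B,'P',P,'dist',np.hypot(*(B-P)[:2]))
for u,v in((358,278),(448,280),(360,182),(452,183.5)):print(onz(i,u/s,v/s,30).round(1))
g=cv2.cvtColor(im,cv2.COLOR_BGR2GRAY)[115:182,225:292];cv2.imwrite('pics/c2.png',cv2.resize(g,None,fx=8,fy=8,interpolation=cv2.INTER_CUBIC))
E
```

```text
252 16 23 25
B [499.35914478 190.83520611 144.        ] P [495.44950589  47.29118055  30.        ] dist 143.59725815090505
[446.3  -7.4  30. ]
[541.   -8.9  30. ]
[450.9  91.   30. ]
[541.6  90.1  30. ]
```

View pics/c2.png

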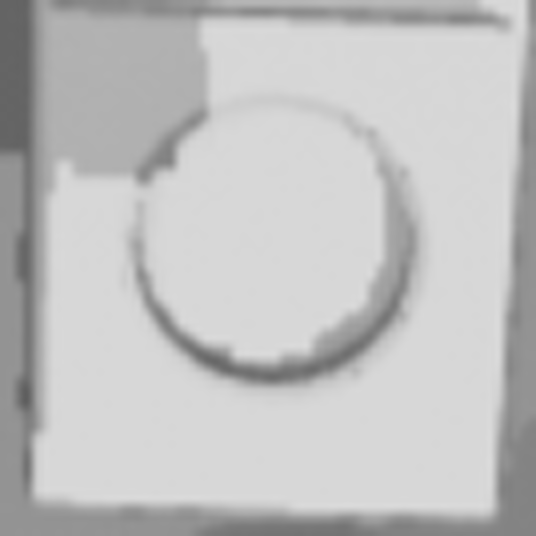

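```bash
python3 - <<'E'
from h import *
i=dict(camera_matrix=np.load('w2K.npy'),world_from_camera=np.load('w2T.npy'))
s=1.5625
print('rim',onz(i,412.5/s,404/s,361), 'edges',[onz(i,u/s,v/s,361)[:2].round(1) for u,v in((338,404),(487,404),(412,340),(412,468))])
E
```

```text
rim [499.71990119  44.68504912 361.        ] edges [array([475.6,  44.5]), array([523.8,  44.9]), array([499.3,  67.2]), array([499.8,  19.9])]
```

```bash
python3 -m creep '[{"translation":[2,-1,50],"angular":[0,0,0.02],"jaw":0},{"translation":[5.7,-3.9,105],"angular":[0,0,0.037],"jaw":0},{"translation":[5.7,-3.9,160],"angular":[0,0,0.037],"jaw":0},{"translation":[5.7,-3.9,205],"angular":[0,0,0.037],"jaw":0},{"translation":[5.7,-3.9,230],"angular":[0,0,0.037],"jaw":0},{"translation":[5.7,-3.9,242],"angular":[0,0,0.037],"jaw":0},{"translation":[5.7,-3.9,247],"angular":[0,0,0.037],"jaw":0},{"translation":[5.7,-3.9,247],"angular":[0,0,0.037],"jaw":0}]'
python3 - <<'E'
from h import *
i=ctrl.camera_info('wrist');im=shot('wrist','w3');o=ctrl.get_obs();print(o['t'],o['ee_pos'],R.from_rotvec(o['orientation']).as_matrix().round(3))
np.save('w3K.npy',i['camera_matrix']);np.save('w3T.npy',i['world_from_camera'])
c=im[60:360,140:380,::-1];cv2.imwrite('pics/w3b.png',cv2.resize(c,None,fx=2,fy=2,interpolation=cv2.INTER_CUBIC))
E
```

```text
t: 5.6
ee_pos: [494.8, 44.7, 81.1]
orientation: [2.256, 2.186, 0.001]
ft_force: [0.7, -0.5, -1.8]
width: 52.1
grasp_force: 30.0
5.65 [495.02883276  44.84083796  81.44704488] [[ 0.031  1.     0.001]
 [ 1.    -0.031  0.   ]
 [ 0.     0.001 -1.   ]]
```

View pics/w3b.png

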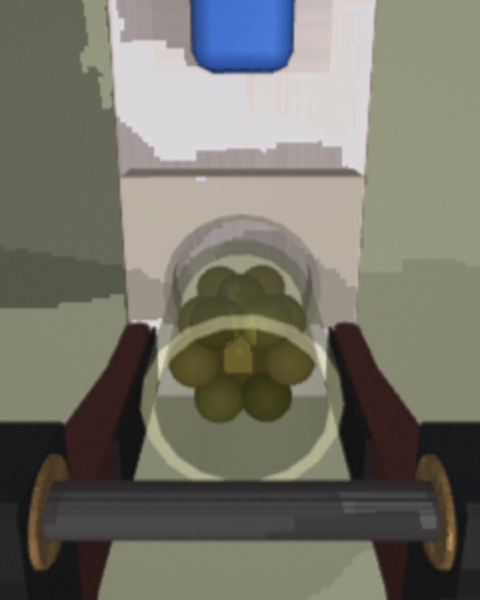

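```bash
python3 - <<'E'
from h import *
i=dict(camera_matrix=np.load('w3K.npy'),world_from_camera=np.load('w3T.npy'))
f=lambda X,Y,z: onz(i,139.75+X/2,59.75+Y/2,z)[:2].round(1)
print('block',f(241.5,174,30),f(241.5,397,30),'corners',f(121,174,30),f(362,174,30))
print('pocket ring',f(241,215,30),f(165,285,30),f(317,285,30))
print('rim L R T B',f(142,399,115),f(342,399,115),f(242,316,115),f(242,482,115))
print('jar bottom top arc',f(241,250,49.5),f(175,300,49.5),f(307,300,49.5))
E
```

```text
block [496.1  91.9] [493.1  -1.9] corners [451.7  93.3] [540.6  90.4]
pocket ring [495.4  76.3] [464.7  49.1] [524.3  47.2]
rim L R T B [469.6  50.2] [520.1  48.6] [495.6  72.2] [494.1  24.3]
jar bottom top arc [495.2  68.5] [470.9  50.5] [518.3  49. ]
```

```bash
python3 -m creep '[{"translation":[-0.4,0,8],"angular":[0,0,0],"jaw":0},{"translation":[-0.4,0,15],"angular":[0,0,0],"jaw":0},{"translation":[-0.4,0,19],"angular":[0,0,0],"jaw":0},{"translation":[-0.4,0,22],"angular":[0,0,0],"jaw":0},{"translation":[-0.4,0,24],"angular":[0,0,0],"jaw":0},{"translation":[-0.4,0,26],"angular":[0,0,0],"jaw":0},{"translation":[-0.4,0,28],"angular":[0,0,0],"jaw":0},{"translation":[-0.4,0,28],"angular":[0,0,0],"jaw":0}]'
```

```text
t: 6.65
ee_pos: [494.3, 44.6, 52.6]
orientation: [-2.256, -2.187, 0.0]
ft_force: [0.6, -0.3, -1.8]
width: 52.3
grasp_force: 30.0
```

Base about 10 mm into the pocket without contact; seat it.

```bash
python3 -m creep '[{"translation":[0,0,2],"angular":[0,0,0],"jaw":0},{"translation":[0,0,4],"angular":[0,0,0],"jaw":0},{"translation":[0,0,6],"angular":[0,0,0],"jaw":0},{"translation":[0,0,8],"angular":[0,0,0],"jaw":0},{"translation":[0,0,9],"angular":[0,0,0],"jaw":0},{"translation":[0,0,10],"angular":[0,0,0],"jaw":0},{"translation":[0,0,10.5],"angular":[0,0,0],"jaw":0},{"translation":[0,0,10.5],"angular":[0,0,0],"jaw":0}]'
```

```text
t: 7.65
ee_pos: [494.4, 44.7, 42.3]
orientation: [-2.256, -2.187, -0.0]
ft_force: [-1.5, 0.3, 1.0]
width: 52.3
grasp_force: 30.0
```

```bash
python3 -m creep '[{"translation":[0,0,0],"angular":[0,0,0],"jaw":1},{"translation":[0,0,0],"angular":[0,0,0],"jaw":1},{"translation":[0,0,0],"angular":[0,0,0],"jaw":1},{"translation":[0,0,0],"angular":[0,0,0],"jaw":1},{"translation":[0,0,-30],"angular":[0,0,0],"jaw":1},{"translation":[0,0,-75],"angular":[0,0,0],"jaw":1},{"translation":[-15,0,-130],"angular":[0,0,0],"jaw":1},{"translation":[-30,0,-180],"angular":[0,0,0],"jaw":1}]'
python3 - <<'E'
from h import *
i=ctrl.camera_info('wrist');im=shot('wrist','w4');o=ctrl.get_obs();print(o['t'],o['ee_pos'])
np.save('w4K.npy',i['camera_matrix']);np.save('w4T.npy',i['world_from_camera'])
c=im[0:300,120:400,::-1];cv2.imwrite('pics/w4b.png',cv2.resize(c,None,fx=2,fy=2,interpolation=cv2.INTER_CUBIC))
E
```

```text
t: 8.65
ee_pos: [493.3, 14.4, 224.0]
orientation: [2.255, 2.187, 0.001]
ft_force: [0.3, 0.6, -0.5]
width: 88.1
grasp_force: 0.0
8.7 [496.68905025  13.16859968 230.05607971]
```

View pics/w4b.png

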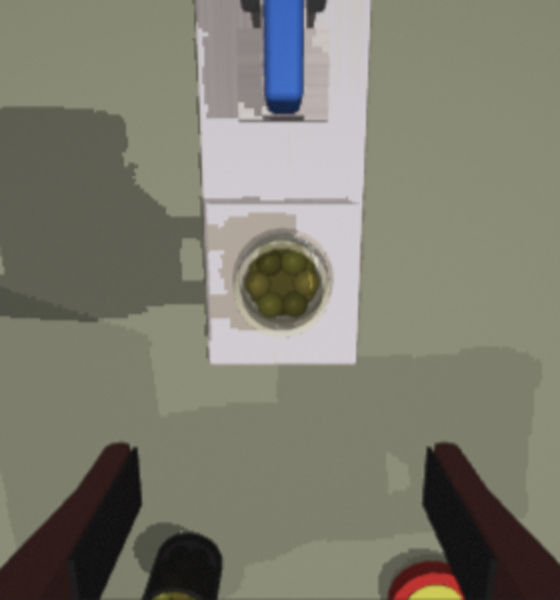

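The jar stands upright in the pocket with its rim at crop (284,288). The lid shows at the bottom right.

```bash
python3 - <<'E'
from h import *
o=ctrl.get_obs();Rt=R.from_rotvec(o['orientation']).as_matrix()
i=ctrl.camera_info('wrist');K=np.array(i['camera_matrix'])
# w1 camera pose: tool at (421.5,-286,202.7), yaw from R in that frame
R1=np.array([[-.015,1,0],[1,.015,0],[0,0,-1.]])
T=np.array(i['world_from_camera']);Tl=Rt.T@T[:3,:3];tl=Rt.T@(T[:3,3]-o['ee_pos'])
W=np.eye(4);W[:3,:3]=R1@Tl;W[:3,3]=R1@tl+[421.5,-286,202.7]
L=onz(dict(camera_matrix=K,world_from_camera=W),421.5,98,26);print('lid',L,o['ee_pos'],'target delta tool',Rt.T@(L-o['ee_pos']))
E
```

```text
lid [ 599.56413102 -203.20267952   26.        ] [496.68905025  13.16859968 230.05607971] target delta tool [-213.0144521   107.55240915  205.17314361]
```

```bash
python3 -m creep '[{"translation":[-50,25,10],"angular":[0,0,0],"jaw":1},{"translation":[-100,50,20],"angular":[0,0,0],"jaw":1},{"translation":[-150,75,40],"angular":[0,0,0],"jaw":1},{"translation":[-195,98,65],"angular":[0,0,0],"jaw":1},{"translation":[-214,110,85],"angular":[0,0,0],"jaw":1},{"translation":[-214,110,92],"angular":[0,0,0],"jaw":1},{"translation":[-214,110,92],"angular":[0,0,0],"jaw":1},{"translation":[-214,110,92],"angular":[0,0,0],"jaw":1}]'
python3 - <<'E'
from h import *
i=ctrl.camera_info('wrist');im=shot('wrist','w5')
o=ctrl.get_obs();print(o['t'],o['ee_pos'])
hsv=cv2.cvtColor(im,cv2.COLOR_RGB2HSV)
for n,a,b in(('y',(20,120,80),(35,255,255)),('r',(0,150,100),(8,255,255))):
    m=cv2.inRange(hsv,a,b);k,l,s,c=cv2.connectedComponentsWithStats(m)
    for j in range(1,k):
        if s[j,4]>300:
            x,y,w,h=s[j,:4];print(n,s[j],c[j].round(1),onz(i,*c[j],26).round(1),onz(i,x+w/2-.5,y+h/2-.5,26).round(1))
Rt=R.from_rotvec(o['orientation']).as_matrix();print(Rt.round(3))
E
```

```text
t: 9.7
ee_pos: [596.8, -201.7, 131.0]
orientation: [2.254, 2.187, 0.001]
ft_force: [-0.4, 1.3, -0.2]
width: 87.5
grasp_force: 0.0
9.75 [ 596.99961227 -201.74948643  131.21405614]
y [ 242  166   45   43 1538] [263.6 186.9] [ 599.6 -202.8   26. ] [ 600.  -202.9   26. ]
r [ 232  155   65   62 1537] [263.5 183.9] [ 599.6 -199.7   26. ] [ 600.  -201.4   26. ]
[[ 0.03   1.     0.001]
 [ 1.    -0.03  -0.   ]
 [-0.     0.001 -1.   ]]
```

```bash
python3 -m creep '[{"translation":[-1.2,2.8,50],"angular":[0,0,0],"jaw":1},{"translation":[-1.2,2.8,95],"angular":[0,0,0],"jaw":1},{"translation":[-1.2,2.8,118],"angular":[0,0,0],"jaw":1},{"translation":[-1.2,2.8,127],"angular":[0,0,0],"jaw":1},{"translation":[-1.2,2.8,127],"angular":[0,0,0],"jaw":1},{"translation":[-1.2,2.8,127],"angular":[0,0,0],"jaw":0},{"translation":[-1.2,2.8,127],"angular":[0,0,0],"jaw":0},{"translation":[-1.2,2.8,127],"angular":[0,0,0],"jaw":0}]'
```

```text
t: 10.75
ee_pos: [600.1, -204.1, 4.1]
orientation: [2.255, 2.186, 0.001]
ft_force: [-0.8, 0.5, 4.0]
width: 63.5
grasp_force: 30.0
```

```bash
python3 -m creep '[{"translation":[0,0,0],"angular":[0,0,0],"jaw":0},{"translation":[0,0,0],"angular":[0,0,0],"jaw":0},{"translation":[0,0,-15],"angular":[0,0,0],"jaw":0},{"translation":[0,0,-50],"angular":[0,0,0],"jaw":0},{"translation":[0,0,-100],"angular":[0,0,0],"jaw":0},{"translation":[0,0,-120],"angular":[0,0,0],"jaw":0},{"translation":[0,0,-120],"angular":[0,0,0],"jaw":0},{"translation":[0,0,-120],"angular":[0,0,0],"jaw":0}]'
python3 - <<'E'
from h import *
i=ctrl.camera_info('wrist');im=shot('wrist','w6')
o=ctrl.get_obs();print(o['t'],o['ee_pos']);zt=o['ee_pos'][2]-3.5+26
hsv=cv2.cvtColor(im,cv2.COLOR_RGB2HSV)
for n,a,b in(('y',(20,120,80),(35,255,255)),('r',(0,150,100),(8,255,255))):
    m=cv2.inRange(hsv,a,b);k,l,s,c=cv2.connectedComponentsWithStats(m)
    for j in range(1,k):
        if s[j,4]>300:
            x,y,w,h=s[j,:4];print(n,s[j],onz(i,x+w/2-.5,y+h/2-.5,zt).round(1))
# jar rim from w4
E
```

```text
t: 11.75
ee_pos: [598.4, -203.5, 121.6]
orientation: [-2.254, -2.185, 0.002]
ft_force: [0.8, 0.1, -0.6]
width: 63.6
grasp_force: 30.0
11.8 [ 598.30093538 -203.47765684  121.27512933]
y [ 221  217   80   72 4500] [ 598.4 -201.8  143.8]
r [ 203  199  116  101 4516] [ 598.5 -199.7  143.8]
```

```bash
python3 -m creep '[{"translation":[40,-24,-10],"angular":[0,0,0],"jaw":0},{"translation":[85,-50,-10],"angular":[0,0,0],"jaw":0},{"translation":[130,-77,-10],"angular":[0,0,0],"jaw":0},{"translation":[170,-100,-10],"angular":[0,0,0],"jaw":0},{"translation":[185,-110,-10],"angular":[0,0,0],"jaw":0},{"translation":[185,-110,-10],"angular":[0,0,0],"jaw":0},{"translation":[185,-110,-10],"angular":[0,0,0],"jaw":0},{"translation":[185,-110,-10],"angular":[0,0,0],"jaw":0}]'
python3 - <<'E'
from h import *
i=ctrl.camera_info('wrist');im=shot('wrist','w7')
o=ctrl.get_obs();print(o['t'],o['ee_pos'])
np.save('w7K.npy',i['camera_matrix']);np.save('w7T.npy',i['world_from_camera'])
print(proj(i,[494.4,48,76]))
c=im[0:240,140:400,::-1];cv2.imwrite('pics/w7b.png',cv2.resize(c,None,fx=2.5,fy=2.5,interpolation=cv2.INTER_CUBIC))
E
```

```text
t: 12.8
ee_pos: [496.2, -16.6, 133.1]
orientation: [2.257, 2.185, 0.0]
ft_force: [0.7, 0.2, -0.5]
width: 63.7
grasp_force: 30.0
12.85 [495.95850937 -16.52600057 133.0951844 ]
[255.51460791 122.09647745]
```

View pics/w7b.png

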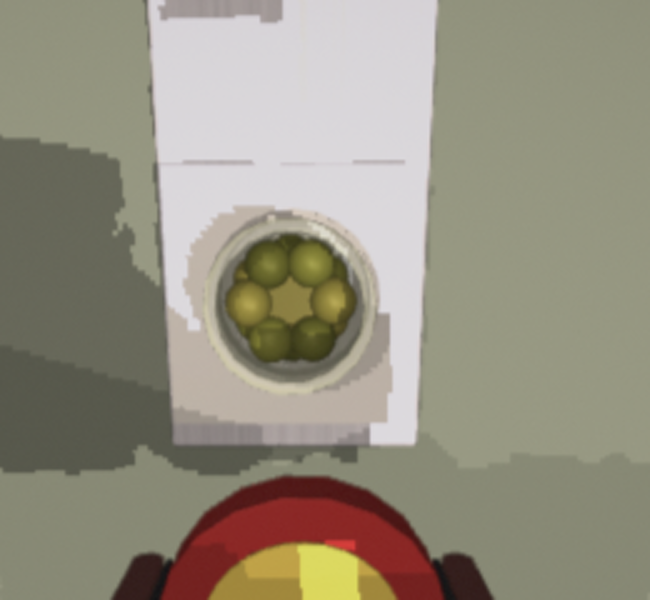

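The jar rim is centred at crop (290,307), within half a pixel of where I predicted it. The lid is level in the fingers below.

```bash
python3 -m creep '[{"translation":[30,-1.5,0],"angular":[0,0,0],"jaw":0},{"translation":[55,-3,5],"angular":[0,0,0],"jaw":0},{"translation":[62.6,-3.4,20],"angular":[0,0,0],"jaw":0},{"translation":[62.6,-3.4,32],"angular":[0,0,0],"jaw":0},{"translation":[62.6,-3.4,42],"angular":[0,0,0],"jaw":0},{"translation":[62.6,-3.4,48],"angular":[0,0,0],"jaw":0},{"translation":[62.6,-3.4,50],"angular":[0,0,0],"jaw":0},{"translation":[62.6,-3.4,50],"angular":[0,0,0],"jaw":0}]'
```

```text
t: 13.85
ee_pos: [494.0, 46.9, 83.2]
orientation: [2.256, 2.186, 0.0]
ft_force: [0.6, -0.2, -1.2]
width: 63.3
grasp_force: 30.0
```

```bash
python3 -m creep '[{"translation":[-0.5,0.3,2],"angular":[0,0,0],"jaw":0},{"translation":[-0.5,0.3,4],"angular":[0,0,0],"jaw":0},{"translation":[-0.5,0.3,6],"angular":[0,0,0],"jaw":0},{"translation":[-0.5,0.3,7],"angular":[0,0,0],"jaw":0},{"translation":[-0.5,0.3,8],"angular":[0,0,0],"jaw":0},{"translation":[-0.5,0.3,9],"angular":[0,0,0],"jaw":0},{"translation":[-0.5,0.3,10],"angular":[0,0,0],"jaw":0},{"translation":[-0.5,0.3,10],"angular":[0,0,0],"jaw":0}]'
```

```text
t: 14.85
ee_pos: [494.1, 46.6, 73.1]
orientation: [-2.256, -2.187, 0.0]
ft_force: [-0.1, -0.4, -0.6]
width: 63.6
grasp_force: 30.0
```

```bash
python3 -m creep '[{"translation":[0,0,1],"angular":[0,0,0],"jaw":0},{"translation":[0,0,2],"angular":[0,0,0],"jaw":0},{"translation":[0,0,3],"angular":[0,0,0],"jaw":0},{"translation":[0,0,3.5],"angular":[0,0,0],"jaw":0},{"translation":[0,0,4],"angular":[0,0,0],"jaw":0},{"translation":[0,0,4],"angular":[0,0,0],"jaw":0},{"translation":[0,0,4],"angular":[0,0,0],"jaw":0},{"translation":[0,0,4],"angular":[0,0,0],"jaw":0}]'
```

```text
t: 15.85
ee_pos: [494.2, 46.6, 70.0]
orientation: [2.255, 2.187, 0.0]
ft_force: [-2.6, -1.0, 10.5]
width: 63.2
grasp_force: 30.0
```

```bash
python3 -m creep '[{"translation":[0,0,0.7],"angular":[0,0,0],"jaw":0},{"translation":[0,0,1.4],"angular":[0,0,0],"jaw":0},{"translation":[0,0,1.6],"angular":[0,0,0],"jaw":0},{"translation":[0,0,1.6],"angular":[0,0,0],"jaw":0},{"translation":[0,0,1.6],"angular":[0,0,0],"jaw":0},{"translation":[0,0,1.6],"angular":[0,0,0],"jaw":0},{"translation":[0,0,1.6],"angular":[0,0,0],"jaw":0},{"translation":[0,0,1.6],"angular":[0,0,0],"jaw":0}]'
```

```text
t: 16.85
ee_pos: [494.3, 46.6, 69.9]
orientation: [2.255, 2.186, 0.001]
ft_force: [-8.1, -1.1, 31.5]
width: 63.3
grasp_force: 30.0
```

```bash
python3 -m creep '[{"translation":[0,0,-0.5],"angular":[0,0,0],"jaw":0},{"translation":[0,0,-0.5],"angular":[0,0,0],"jaw":1},{"translation":[0,0,-0.5],"angular":[0,0,0],"jaw":1},{"translation":[0,0,-0.5],"angular":[0,0,0],"jaw":1},{"translation":[0,0,-0.5],"angular":[0,0,0],"jaw":1},{"translation":[0,0,-30],"angular":[0,0,0],"jaw":1},{"translation":[-15,0,-70],"angular":[0,0,0],"jaw":1},{"translation":[-15,0,-70],"angular":[0,0,0],"jaw":0}]'
python3 - <<'E'
from h import *
i=ctrl.camera_info('wrist');im=shot('wrist','w8')
o=ctrl.get_obs();print(o['t'],o['ee_pos'])
hsv=cv2.cvtColor(im,cv2.COLOR_RGB2HSV)
for n,a,b in(('y',(20,120,80),(35,255,255)),('r',(0,150,60),(8,255,255))):
    m=cv2.inRange(hsv,a,b);k,l,s,c=cv2.connectedComponentsWithStats(m)
    for j in range(1,k):
        if s[j,4]>300:
            x,y,w,h=s[j,:4];print(n,s[j],onz(i,x+w/2-.5,y+h/2-.5,92).round(1))
E
```

```text
t: 17.85
ee_pos: [495.6, 31.2, 139.9]
orientation: [2.254, 2.183, 0.006]
ft_force: [0.2, -0.2, -0.8]
width: 81.1
grasp_force: 0.0
17.9 [494.48541554  31.4026522  138.45673153]
y [ 229  160   58   55 2482] [493.9  48.3  92. ]
r [ 217  144   82   82 2500] [494.   50.3  92. ]
```

```bash
python3 -m creep '[{"translation":[0,0,-50],"angular":[0,0,0],"jaw":0},{"translation":[20,0,-100],"angular":[0,0,0],"jaw":0},{"translation":[65,0,-135],"angular":[0,0,0],"jaw":0},{"translation":[115,1,-155],"angular":[0,0,0],"jaw":0},{"translation":[150,1,-161],"angular":[0,0,0],"jaw":0},{"translation":[163,1,-161],"angular":[0,0,0],"jaw":0},{"translation":[163,1,-161],"angular":[0,0,0],"jaw":0},{"translation":[163,1,-161],"angular":[0,0,0],"jaw":0}]'
python3 - <<'E'
from h import *
i=ctrl.camera_info('wrist');im=shot('wrist','w9');o=ctrl.get_obs();print(o['t'],o['ee_pos'],R.from_rotvec(o['orientation']).as_matrix().round(3))
np.save('w9K.npy',i['camera_matrix']);np.save('w9T.npy',i['world_from_camera'])
hsv=cv2.cvtColor(im,cv2.COLOR_RGB2HSV)
for n,a,b in(('orange',(8,150,60),(19,255,255)),('yellow',(22,120,80),(35,255,255)),('red',(0,150,60),(7,255,255)),('blue',(100,130,60),(130,255,255))):
    m=cv2.inRange(hsv,a,b);k,l,s,c=cv2.connectedComponentsWithStats(m)
    for j in range(1,k):
        if s[j,4]>12:
            x,y,w,h=s[j,:4];print(n,s[j],c[j].round(1))
            if s[j,4]>12: print([onz(i,*c[j],z)[:2].round(1) for z in(131,136,144)])
c=im[0:260,130:390,::-1];cv2.imwrite('pics/w9b.png',cv2.resize(c,(600,600),interpolation=cv2.INTER_CUBIC))
E
```

```text
t: 18.9
ee_pos: [499.3, 193.4, 297.5]
orientation: [-2.256, -2.186, 0.003]
ft_force: [0.7, -0.1, -0.6]
width: 0.6
grasp_force: 0.0
18.95 [499.45681484 193.30263768 297.78068438] [[ 0.032  0.999 -0.001]
 [ 0.999 -0.032 -0.001]
 [-0.001 -0.001 -1.   ]]
orange [251 163  21  22 373] [260.9 173.6]
[array([499.1, 189. ]), array([499.1, 190.3]), array([499.2, 192.5])]
orange [425 210  13   4  13] [431.  210.7]
[array([704.6, 135.7]), array([701.5, 137.8]), array([696.6, 141.3])]
yellow [247  15  28   5  95] [260.7  16.9]
[array([504.1, 350.9]), array([504. , 349.8]), array([504., 348.])]
yellow [260 249   2  26  52] [260.5 261.5]
[array([494.7,  71.4]), array([494.8,  74.6]), array([495. ,  79.6])]
red [275 132   7   8  32] [278.4 135.8]
[array([520.1, 232.3]), array([519.8, 233. ]), array([519.4, 234.1])]
red [ 406  211   44   38 1281] [427.7 229.5]
[array([704.2, 110.4]), array([701.1, 112.9]), array([696.2, 117. ])]
blue [256 194  11  38 323] [260.9 209.8]
[array([497.5, 143.4]), array([497.6, 145.4]), array([497.7, 148.7])]
```

View pics/w9b.png

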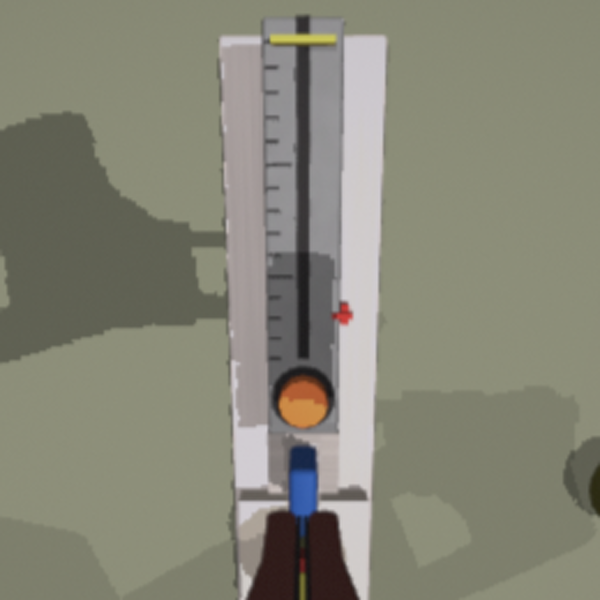

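The pointer is at image (260.7,16.9), the red mark at about (278,136) on the +x edge, and the button at (261,173.6) under the closed fingers. I'll press the button.

```bash
python3 -m creep '[{"translation":[0,0,45],"angular":[0,0,0],"jaw":0},{"translation":[-0.5,0,90],"angular":[0,0,0],"jaw":0},{"translation":[-0.5,0,125],"angular":[0,0,0],"jaw":0},{"translation":[-0.5,0,142],"angular":[0,0,0],"jaw":0},{"translation":[-0.5,0,150],"angular":[0,0,0],"jaw":0},{"translation":[-0.5,0,154],"angular":[0,0,0],"jaw":0},{"translation":[-0.5,0,158],"angular":[0,0,0],"jaw":0},{"translation":[-0.5,0,159],"angular":[0,0,0],"jaw":0}]'
```

```text
t: 19.95
ee_pos: [500.5, 194.1, 140.3]
orientation: [2.255, 2.186, 0.003]
ft_force: [0.2, -1.6, 3.1]
width: 0.5
grasp_force: 1.4
```

```bash
python3 -m creep '[{"translation":[0,0,1.5],"angular":[0,0,0],"jaw":0},{"translation":[0,0,3],"angular":[0,0,0],"jaw":0},{"translation":[0,0,4],"angular":[0,0,0],"jaw":0},{"translation":[0,0,5],"angular":[0,0,0],"jaw":0},{"translation":[0,0,5],"angular":[0,0,0],"jaw":0},{"translation":[0,0,5],"angular":[0,0,0],"jaw":0},{"translation":[0,0,5],"angular":[0,0,0],"jaw":0},{"translation":[0,0,5],"angular":[0,0,0],"jaw":0}]'
```

```text
t: 20.95
ee_pos: [500.4, 194.2, 136.1]
orientation: [2.255, 2.186, 0.002]
ft_force: [-2.5, -2.6, 17.7]
width: 0.7
grasp_force: 8.4
```

```bash
python3 -m creep '[{"translation":[0,0,-20],"angular":[0,0,0],"jaw":0},{"translation":[0,0,-55],"angular":[0,0,0],"jaw":0},{"translation":[-30,0,-62],"angular":[0,0,0],"jaw":1},{"translation":[-44,-1,-62],"angular":[0,0,0],"jaw":1},{"translation":[-44,-1,-62],"angular":[0,0,0],"jaw":1},{"translation":[-44,-1,-62],"angular":[0,0,0],"jaw":1},{"translation":[-44,-1,-62],"angular":[0,0,0],"jaw":1},{"translation":[-44,-1,-62],"angular":[0,0,0],"jaw":1}]'
python3 - <<'E'
from h import *
i=ctrl.camera_info('wrist');im=shot('wrist','w10');o=ctrl.get_obs();print(o['t'],o['ee_pos'])
np.save('w10K.npy',i['camera_matrix']);np.save('w10T.npy',i['world_from_camera'])
hsv=cv2.cvtColor(im,cv2.COLOR_RGB2HSV)
for n,a,b in(('orange',(8,150,60),(19,255,255)),('red',(0,150,60),(7,255,255)),('blue',(100,130,60),(130,255,255))):
    m=cv2.inRange(hsv,a,b);k,l,s,c=cv2.connectedComponentsWithStats(m)
    for j in range(1,k):
        if s[j,4]>12 and c[j][0]<330:
            x,y,w,h=s[j,:4];print(n,s[j],c[j].round(1),[onz(i,*c[j],z)[:2].round(1) for z in(128,131,136,162)])
a=im[60:180,200:320,::-1]
cv2.imwrite('pics/w10b.png',cv2.resize(a,(600,600),interpolation=cv2.INTER_CUBIC))
E
```

```text
t: 21.95
ee_pos: [497.3, 150.4, 196.3]
orientation: [-2.255, -2.187, 0.001]
ft_force: [0.4, 0.6, -0.7]
width: 57.1
grasp_force: 0.0
22.0 [497.29087025 150.35091114 196.35808094]
orange [247 138  31  31 758] [261.8 152.9] [array([499.3, 189.7]), array([499.3, 190.3]), array([499.3, 191.2]), array([499.4, 196.3])]
orange [267 261  13   9  14] [273.3 264.1] [array([506.7,  86.9]), array([506.6,  88.8]), array([506.4,  92. ]), array([505.7, 108.6])]
orange [241 284  40  13  50] [261.  292.3] [array([494.6,  56.8]), array([494.6,  59.1]), array([494.8,  63. ]), array([495.4,  82.9])]
red [281  92  13  12  81] [287.5  97.3] [array([520.1, 231.7]), array([519.8, 231.7]), array([519.4, 231.7]), array([517.1, 232.1])]
red [ 232  245   58   55 1327] [260.9 269.1] [array([495.2,  82. ]), array([495.3,  84. ]), array([495.4,  87.3]), array([495.9, 104.5])]
blue [253 184  18  57 943] [261.7 212.5] [array([497.7, 138. ]), array([497.7, 139.3]), array([497.7, 141.4]), array([498. , 152.2])]
```

View pics/w10b.png

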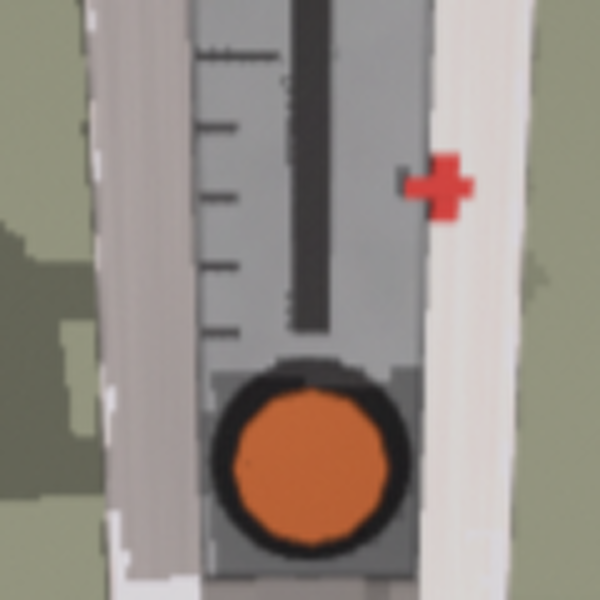

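The mark is a red cross at crop (440,187), seen nearly vertically. Combining this with the earlier view gives a station y of about 185.9, so the arm has to travel about 119 mm. The button is down.

```bash
python3 -m creep '[{"translation":[-3,0.4,25],"angular":[0,0,0],"jaw":0.6},{"translation":[-3,0.4,50],"angular":[0,0,0],"jaw":0.6},{"translation":[-3,0.4,64],"angular":[0,0,0],"jaw":0.6},{"translation":[-3,0.4,68],"angular":[0,0,0],"jaw":0.6},{"translation":[-3,0.4,68],"angular":[0,0,0],"jaw":0},{"translation":[-3,0.4,68],"angular":[0,0,0],"jaw":0},{"translation":[-3,0.4,68],"angular":[0,0,0],"jaw":0},{"translation":[-3,0.4,68],"angular":[0,0,0],"jaw":0}]'
```

```text
t: 23.0
ee_pos: [497.9, 147.1, 129.0]
orientation: [2.255, 2.187, 0.001]
ft_force: [0.0, -0.4, -0.6]
width: 16.3
grasp_force: 0.0
```

```bash
python3 -m creep '[{"translation":[0,0,0],"angular":[0,0,0],"jaw":0},{"translation":[0,0,0],"angular":[0,0,0],"jaw":0},{"translation":[0,0,0],"angular":[0,0,0],"jaw":0},{"translation":[0,0,0],"angular":[0,0,0],"jaw":0},{"translation":[-5,0,0],"angular":[0,0,0],"jaw":0},{"translation":[-10,0,0],"angular":[0,0,0],"jaw":0},{"translation":[-15,0,0],"angular":[0,0,0],"jaw":0},{"translation":[-20,0,0],"angular":[0,0,0],"jaw":0}]'
```

```text
t: 24.0
ee_pos: [497.4, 127.4, 128.9]
orientation: [-2.256, -2.186, -0.002]
ft_force: [-0.4, 4.9, 5.2]
width: 13.7
grasp_force: 30.0
```

```bash
python3 -m creep '[{"translation":[-16,0,0],"angular":[0,0,0],"jaw":0},{"translation":[-34,0,0],"angular":[0,0,0],"jaw":0},{"translation":[-52,0,0],"angular":[0,0,0],"jaw":0},{"translation":[-70,0,0],"angular":[0,0,0],"jaw":0},{"translation":[-85,0,0],"angular":[0,0,0],"jaw":0},{"translation":[-95,0,0],"angular":[0,0,0],"jaw":0},{"translation":[-99,0,0],"angular":[0,0,0],"jaw":0},{"translation":[-99,0,0],"angular":[0,0,0],"jaw":0}]'
python3 - <<'E'
from h import *
o=ctrl.get_obs();print(o['t'],o['ee_pos'],o['ft_force'],o['width'])
out=[]
for n in('side','top'):
    i=ctrl.camera_info(n);im=shot(n,'f_'+n);hsv=cv2.cvtColor(im,cv2.COLOR_RGB2HSV)
    S=np.array([494.6,47.5,0]);Y=np.array([.031,1,0]);X=np.array([1,-.031,0])
    pp=[proj(i,S+Y*186+[0,0,131]),proj(i,S+Y*186+X*20+[0,0,131])];print(n,pp)
    u,v=np.mean(pp,0).astype(int);c=im[v-25:v+25,u-32:u+32,::-1];out.append(cv2.resize(c,(640,500),interpolation=cv2.INTER_NEAREST)[:, :390 if 0 else 640])
cv2.imwrite('pics/f.png',cv2.resize(np.hstack(out),(800,312),interpolation=cv2.INTER_AREA))
E
```

```text
t: 25.0
ee_pos: [494.3, 28.0, 128.9]
orientation: [2.256, 2.186, 0.002]
ft_force: [0.9, 2.9, 4.9]
width: 13.5
grasp_force: 30.0
25.0 [494.31739747  28.03310231 128.8670084 ] [0.89675938 2.90786541 4.93983775] 13.46800281065829
side [array([243.19818042, 228.79510428]), array([236.32184751, 226.4983042 ])]
top [array([195.07851791, 201.91111251]), array([195.50192358, 196.46706082])]
```

View pics/f.png

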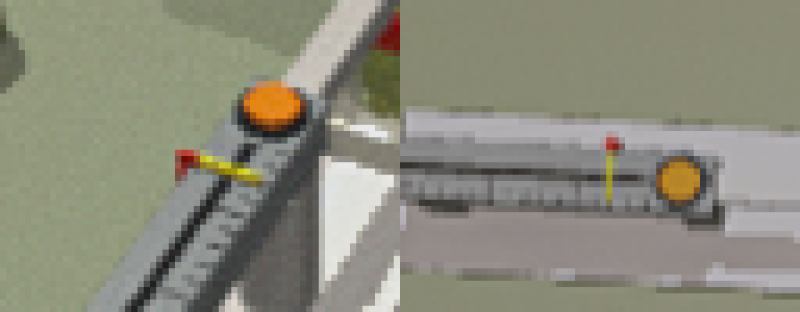

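The side view (left) and top view (right) show the yellow pointer bar running straight into the red mark. I've now viewed 12 pictures, over the limit of 10, so the rest of the checking is by numbers only.

```bash
python3 - <<'E'
from h import *
S=np.array([494.6,47.5,0]);Y=np.array([.031,1,0])
for n in('side','top'):
    i=ctrl.camera_info(n);im=cv2.imread(f'pics/f_{n}.png').astype(float)
    u,v=proj(i,S+Y*186+[8,0,131]).astype(int);w=im[v-14:v+14,u-14:u+14]
    b,g,r=w[...,0],w[...,1],w[...,2];vv,uu=np.mgrid[v-14:v+14,u-14:u+14]
    for nm,W in(('yel',np.clip(np.minimum(r,g)-b-55,0,None)*(g>0.8*r)),('red',np.clip(r-np.maximum(g,b)-50,0,None)*(g<0.45*r))):
        c=(uu*W).sum()/W.sum(),(vv*W).sum()/W.sum();p=onz(i,*c,132);d=p-S
        print(n,nm,np.round(c,1),p.round(1),'stn y',round(d[1]+.031*d[0],1))
o=ctrl.get_obs();print(o['t'],o['ee_pos'],o['ft_force'])
E
```

```text
side yel [243.1 228.5] [500.6 233.6 132. ] stn y 186.3
side red [236.4 226.9] [519.1 235.  132. ] stn y 188.3
top yel [196.  202.1] [499.8 230.  132. ] stn y 182.7
top red [196.2 196.7] [519.6 230.  132. ] stn y 183.3
25.1 [494.3128169   28.22149852 128.86480376] [0.92758448 2.52935838 5.00438678]
```

```bash
python3 -c "
from workcell import ctrl
print(ctrl.close_job())"
```

```text
the job is handed in; nothing more can be done
None
```

Job handed in at about 25 s: the jar stands in the pocket with its lid pressed home, the lock is down, and the gauge arm is held with its pointer level with the red mark to within about 1 mm; I viewed 12 pictures, over the limit of 10.

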